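# Load the tube rack into the reader until the catch clicks

## Robot

A 6-joint arm with a two-finger parallel gripper is mounted at the origin on the work surface. World frame = base frame: x ahead of the robot, y to its left, z up, the work surface at z = 0. Lengths are in m, angles in rad, forces in N, time in s.
With the tool pointing down it reaches from about 0.35 to 0.875 m from the base axis. Payload 15.5 kg.
Tool frame: the origin (TCP) lies on the front face of the gripper's body, between the roots of the fingers; the fingertips stand 73 mm ahead of it and the grasp point (between the pads) lies 54 mm ahead of it (manip.tips_ahead is the distance from the TCP to the fingertips, in m); z points along the fingers, y is the direction in which the jaws open and shut (so a half turn about z gives the same grasp; the last joint's range is limited). The gripper opens to 85 mm and grips with 20 to 120 N. Pads are 22 mm wide; open, the fingers measure 114 mm over their backs; the gripper's body (76 mm by 85 mm) begins 54 mm behind the grasp point. The pads swing forward as they close: fully open they stand 13 mm farther back than shut.
Start: joints at [-1.44, 0.494, 1.345, -0, 1.302, -0.096], TCP at [0.141, -0.609, 0.304] pointing down, gripper open.
Joint ranges: [-2.91, 2.91], [-0.82, 2.16], [0.22, 2.67], [-1.22, 4.37], [0.12, 2.79], [-3.08, 3.08]. Speed limits (rad/s): [1.89, 1.89, 2.57, 3.01, 3.01, 3.01].

## Interface

Orientations are given as [roll, pitch, yaw] about the fixed x, y, z axes, in that order (R = Rz(yaw) Ry(pitch) Rx(roll)).
In Python, from bench import manip gives the robot as it stands. The module is installed in compiled form; this text tells all that it offers.
- The arm moves only by the shell command python3 -m inch 'ROWS'. ROWS is JSON, a list of rows, each an object of numbers: "tx", "ty", "tz": the shift along the world's x, y, z in cm; "turn": the turn about the world's z in degrees; "grip": the closure, from 0 (fully open) to 1 (shut). A call has 1 to 20 rows; each row is the pose to reach, as a shift and turn from the pose commanded when the call began; what a row does not reach only later rows make up. A row lasts 1/10 s, in which the tool goes at most 50 mm and 8.59 degrees, less where a joint would pass 70% of its speed; a pose out of reach is approached as far as the arm can. A call with a gripper value outside its range is refused whole. The fingers move at their own pace and stop on an object; the grip force is fixed at half the most. Time passes only in rows, so rows that repeat a pose let the fingers close. It gives the time, the measured TCP pose, the force and the opening at its end, in the units of the state.
- manip.observe(): the state, without advancing time (a new reading comes with each control period).
- manip.snapshot(name): name is "side" or "top" or "wrist"; returns a dict with "color" (420x560x3 uint8, blue, green, red), "fx", "fy", "cx", "cy" (pixels), "position" and "attitude" of the camera in the world. Camera axes: x right, y down, z forward; pixel columns grow to the right and rows downward; lengths in m; the calibration is good to about 2 mm. A picture is of the moment at which its call begins. There is no depth.
- manip.sign_off(): hands the job in, once; it reports no verdict.
The state is a dict: "clock": time; "joint_pos": joint angles; "qd": joint speeds; "joint_efforts": joint torques, N m; "position": TCP position; "ee_rot": TCP orientation; "contact_force": force on the tool from outside, world axes, zero at the start; "ft_torque": the same for the moment, N m; "gripper_width": finger opening in m.
Only numpy, scipy, OpenCV 4.12 (cv2) and the standard library are available. Lean on these libraries where they do the work, as an engineer would, in place of code of your own. Each camera call takes 0.05 s, during which the arm holds its last target. There are 200 camera calls.

## Task

Load the four-tube rack into the tube reader: set it upright in the wide mouth of the lane and slide it along the lane, past the spring catch, until it is fully home against the stop and the catch has sprung back behind it. Then let go of it, and leave the small two-tube rack where it stands.

Things in the scene. Friction and masses are not known exactly. Their poses are not given: they have to be found in the camera images.
- rack_mid (a point): Rack to load, loose, 0.2 kg: white block 80 long (x) x 28 wide (y) x 70 mm high, four capped tubes in a row rising 18 mm above it. A 9 mm high toe juts 12 mm from the foot of each end (foot 104 mm long). Ends alike: either may lead. Point: block's centre, 35 mm above its underside, z up. Grip across the 28 mm, at the point or up to 15 mm higher, so that fingertips clear the lane walls.
- short_mid (a point): The other rack, not wanted, to be left alone: the same make with only two tubes, block 40 mm long (x), foot 64 mm. Point: the block's centre, 35 mm above its underside.
- loader: Tube reader, fixed. Origin: on the table under the centre of a rack that is home; x = push direction. Floor 6 mm high from x -210 to the stop at +53 mm. Walls 16 mm high, 40 mm apart, flare from x -84 to 84 mm apart at -130. White head (x 43 to 113, 55 mm high, 110 wide) overhangs the toe by 10 mm, so no lowering straight in. Set the rack down at about x -155, slide it 155 mm; home centre 41 mm high.
- catch (a joint): Steel spring catch in a gap of the lane's -y wall, 16 mm high. 0 = out, tip at reader y -4 mm; grows (m) as pushed aside, up to 0.018. Sloped face at reader x -81 to -58, square back at -55 mm. The rack sliding along +x shoves it 4 to 16 mm aside (spring 2 to 4 N, push 4 to 10 N); it returns to 0 behind the rear toe.

How it is judged:
On the way:
1. the four-tube rack, standing in the lane and not yet home, pushes the catch aside (value of joint catch above 0.0025 m and x of rack_mid in the frame of loader between -0.14 and -0.004 m and z of rack_mid in the frame of loader below 0.055 m and contact force between rack and catch above 0.3 N), for 0.05 s.
At the end, for the whole second after the job is handed in: The four-tube rack stands upright (7 deg) on the lane floor (centre 34-49 mm above table), home within -9..+7 mm along and 12 mm across the lane, in line within 10 deg, at rest; the catch is back behind it (below 3 mm); the two-tube rack is within 30 mm of its start (x of rack_mid in the frame of loader between -0.009 and 0.007 m and y of rack_mid in the frame of loader between -0.012 and 0.012 m and z of rack_mid in the frame of loader between 0.034 and 0.049 m and angle between the x axis of rack_mid and the x axis of loader, either way round below 0.17 rad and angle between rack_mid's own z axis and vertical below 0.12 rad and value of joint catch below 0.003 m and linear speed of rack below 0.02 m/s and distance of short_mid from where it was at the start of the episode below 0.03 m); the robot touches nothing.
It fails at once if the two-tube rack is moved by more than 30 mm (distance of short_mid from where it was at the start of the episode above 0.03 m).
It also fails if it takes over 42 s, if anything falls off the work surface, if the arm or the gripper's body presses on something with over 40 N, if the wrist force passes 120 N, or if a joint passes its speed limit or range.

## Working session

There is one attempt and no reset: what is moved stays moved. The work goes in short steps, Python scripts to look and compute and a shell command to move; the robot and the scene stay as the last step left them, time stands still between calls to the robot, and variables do not carry over. Pictures are saved under pics/ and viewed, about 8 in all and at most 12, crops included, and the job is handed in when it is done.

```bash
mkdir -p pics; cat > h.py <<'E'
import numpy as np, cv2, pickle
from scipy.spatial.transform import Rotation as R
from bench import manip
def snap(cam,name):
    s=manip.snapshot(cam); cv2.imwrite(f'pics/{name}.png',s['color']); pickle.dump(s,open(f'pics/{name}.pkl','wb')); return s
def rot(s):
    a=np.array(s['attitude']); 
    return a if a.shape==(3,3) else R.from_euler('xyz',a).as_matrix()
def ray(s,u,v,z):
    d=rot(s)@np.array([(u-s['cx'])/s['fx'],(v-s['cy'])/s['fy'],1]); p=np.array(s['position']); return p+d*(z-p[2])/d[2]
def proj(s,p):
    c=rot(s).T@(np.array(p)-s['position']); return s['fx']*c[0]/c[2]+s['cx'],s['fy']*c[1]/c[2]+s['cy']
def load(n): return pickle.load(open(f'pics/{n}.pkl','rb'))
E
python3 - <<'E'
from h import *
for c in ('top','side'):
    s=snap(c,c+'0'); print(c,s['position'],s['attitude'],s['fx'])
print(manip.observe())
a=cv2.imread('pics/top0.png');cv2.imwrite('pics/top0b.png',cv2.resize(a,(800,600)))
E
```

```text
top [0.45240737 0.06766811 1.04291047] [-3.05051849 -0.00632677 -1.54321667] 530.3119846425674
side [0.25051715 0.72066402 0.63743022] [-2.27124358 -0.01964417 -2.65277763] 435.060021024586
{'clock': 0.1, 'joint_pos': array([-1.43947508e+00,  4.94108407e-01,  1.34607539e+00,  1.20519893e-05,
        1.30249675e+00, -9.55090558e-02]), 'qd': array([-0.00014476, -0.00248024, -0.00108713,  0.00064072,  0.00039825,
       -0.00140152]), 'joint_efforts': array([-2.64072269e-04, -8.83584738e+01, -3.84565294e+01, -3.53314845e-04,
        5.13473162e-03,  9.91263647e-06]), 'position': array([ 0.1405244 , -0.60874358,  0.30336559]), 'ee_rot': array([-3.14051083e+00, -1.15309572e-04,  2.26827035e-01]), 'contact_force': array([ 0.50998217,  0.48489229, -0.78107888]), 'ft_torque': array([0.03933008, 0.0172669 , 0.03943672]), 'gripper_width': 0.08549738565653447}
```

View pics/top0b.png

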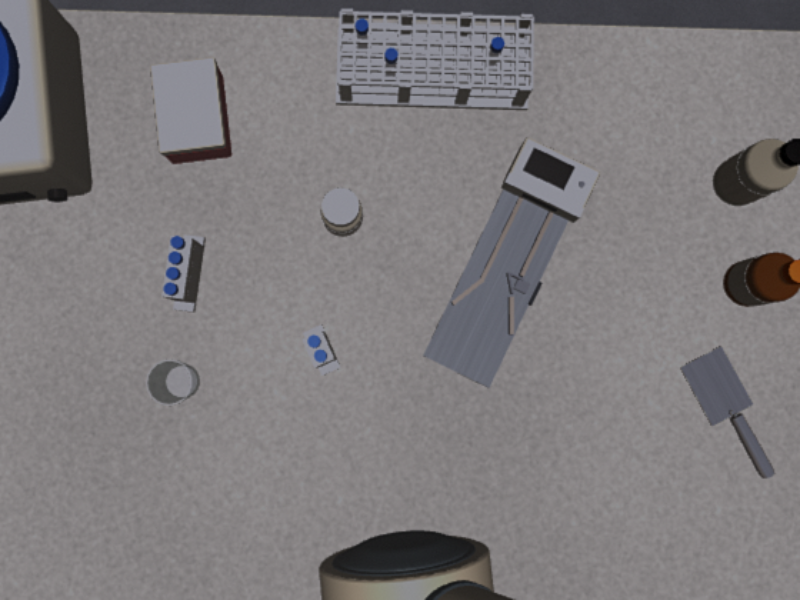

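View pics/side0.png

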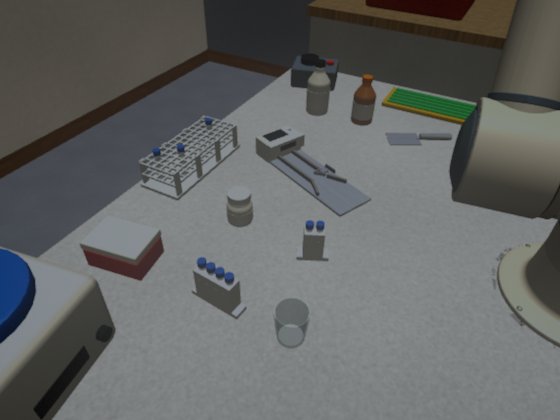

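```bash
python3 - <<'E'
from h import *
s=load('top0')
def P(l,z): return np.array([ray(s,u*.7,v*.7,z) for u,v in l])
print('caps',P([(177,242),(175,258),(173,273),(170,289)],.088).round(4))
print('short',P([(314,341),(320,356)],.088).round(4))
print('floor',P([(424,355),(489,387)],.006).round(4))
print('head',P([(525,140),(598,178),(582,219),(503,180)],.055).round(4))
print('walls flare ends, throat L',P([(454,303),(483,277),(518,200)],.016).round(4),'R',P([(512,332),(511,294),(549,215)],.016).round(4))
c=cv2.imread('pics/top0.png')
cv2.imwrite('pics/c1.png',cv2.resize(c[90:280,290:430],None,fx=4,fy=4,interpolation=2)[:, :][:600])
cv2.imwrite('pics/c1.png',cv2.resize(c[85:280,285:430],None,fx=3,fy=3,interpolation=2))
cv2.imwrite('pics/c2.png',cv2.resize(c[155:225,100:150],None,fx=8,fy=8,interpolation=2))
E
```

```text
caps [[0.6036 0.3253 0.088 ]
 [0.583  0.3268 0.088 ]
 [0.5637 0.3283 0.088 ]
 [0.5433 0.331  0.088 ]]
short [[0.4827 0.1467 0.088 ]
 [0.4641 0.1385 0.088 ]]
floor [[ 0.4704  0.0027  0.006 ]
 [ 0.4294 -0.0867  0.006 ]]
head [[ 0.7597 -0.1228  0.055 ]
 [ 0.7108 -0.2205  0.055 ]
 [ 0.6549 -0.1994  0.055 ]
 [ 0.7044 -0.094   0.055 ]]
walls flare ends, throat L [[ 0.5419 -0.0359  0.016 ]
 [ 0.5786 -0.0748  0.016 ]
 [ 0.6869 -0.1215  0.016 ]] R [[ 0.5046 -0.1154  0.016 ]
 [ 0.5564 -0.1134  0.016 ]
 [ 0.6671 -0.1644  0.016 ]]
```

View pics/c1.png

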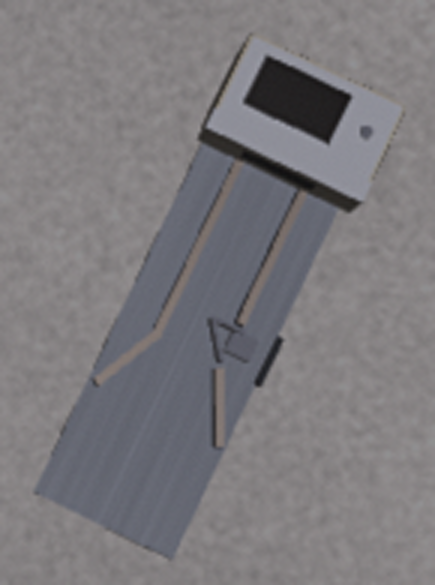

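The crop shows the lane running from its open end (crop px 38,492–172,557) to the head front (203,130–355,205). The catch is at about (225,345). This gives the loader origin at about (0.641, -0.129) with yaw -24.5°, and the distance from floor end to head is 252.5 mm against 253 expected. The rack is at (0.573, 0.328) with yaw -5.4°. I'll move above the rack.

```bash
python3 -m inch '[{"tx":36,"ty":31,"turn":-9},{"tx":36,"ty":31,"turn":-9},{"tx":36,"ty":31,"turn":-9},{"tx":36,"ty":31,"turn":-9},{"tx":36,"ty":31,"turn":-9},{"tx":36,"ty":31,"turn":-9},{"tx":36,"ty":31,"turn":-9},{"tx":36,"ty":31,"turn":-9},{"tx":36,"ty":31,"turn":-9},{"tx":43.3,"ty":93.7,"turn":-18.4},{"tx":43.3,"ty":93.7,"turn":-18.4},{"tx":43.3,"ty":93.7,"turn":-18.4},{"tx":43.3,"ty":93.7,"turn":-18.4},{"tx":43.3,"ty":93.7,"turn":-18.4},{"tx":43.3,"ty":93.7,"turn":-18.4},{"tx":43.3,"ty":93.7,"turn":-18.4},{"tx":43.3,"ty":93.7,"turn":-18.4},{"tx":43.3,"ty":93.7,"turn":-18.4},{"tx":43.3,"ty":93.7,"turn":-18.4},{"tx":43.3,"ty":93.7,"turn":-18.4}]'
```

```text
invalid input
```

```bash
python3 -m inch '[{"tx":5,"ty":4,"tz":0,"turn":-2,"grip":0},{"tx":10,"ty":8,"tz":0,"turn":-4,"grip":0}]'
```

```text
clock: 0.3
position: [0.2187, -0.546, 0.3033]
ee_rot: [-3.141, -0.0, 0.153]
contact_force: [2.1, -0.5, 0.1]
gripper_width: 0.0855
```

```bash
python3 -m inch '[{"tx":26,"ty":23,"tz":0,"turn":-6,"grip":0},{"tx":26,"ty":23,"tz":0,"turn":-6,"grip":0},{"tx":26,"ty":23,"tz":0,"turn":-6,"grip":0},{"tx":26,"ty":23,"tz":0,"turn":-6,"grip":0},{"tx":26,"ty":23,"tz":0,"turn":-6,"grip":0},{"tx":26,"ty":23,"tz":0,"turn":-6,"grip":0},{"tx":33.3,"ty":85.7,"tz":0,"turn":-14.4,"grip":0},{"tx":33.3,"ty":85.7,"tz":0,"turn":-14.4,"grip":0},{"tx":33.3,"ty":85.7,"tz":0,"turn":-14.4,"grip":0},{"tx":33.3,"ty":85.7,"tz":0,"turn":-14.4,"grip":0},{"tx":33.3,"ty":85.7,"tz":0,"turn":-14.4,"grip":0},{"tx":33.3,"ty":85.7,"tz":0,"turn":-14.4,"grip":0},{"tx":33.3,"ty":85.7,"tz":0,"turn":-14.4,"grip":0},{"tx":33.3,"ty":85.7,"tz":0,"turn":-14.4,"grip":0},{"tx":33.3,"ty":85.7,"tz":0,"turn":-14.4,"grip":0},{"tx":33.3,"ty":85.7,"tz":0,"turn":-14.4,"grip":0},{"tx":33.3,"ty":85.7,"tz":0,"turn":-14.4,"grip":0},{"tx":33.3,"ty":85.7,"tz":0,"turn":-14.4,"grip":0},{"tx":33.3,"ty":85.7,"tz":0,"turn":-14.4,"grip":0},{"tx":33.3,"ty":85.7,"tz":0,"turn":-14.4,"grip":0}]'
```

```text
clock: 2.3
position: [0.5515, 0.3145, 0.3034]
ee_rot: [-3.141, 0.0, -0.092]
contact_force: [-0.4, -1.8, -0.6]
gripper_width: 0.0852
```

```bash
python3 - <<'E'
from h import *
s=snap('wrist','w1'); print(s['position'],s['attitude'],s['fx'])
o=manip.observe(); print(o['position'],o['ee_rot'],o['joint_pos'])
for x in(-.04,.04): print(proj(s,[.573+x,.328-x*.09,.07]))
E
```

```text
[0.62487175 0.30856237 0.37278453] [ 2.84574911e+00 -1.59394783e-04 -1.66257527e+00] 303.09929141007615
[0.55162746 0.3155175  0.30324012] [-3.14044647e+00  1.53134566e-04 -9.11628833e-02] [4.25188866e-01 5.08941868e-01 1.31910985e+00 1.10897603e-03
 1.31310837e+00 2.08686578e+00]
(np.float64(264.66693474456713), np.float64(217.7632412561462))
(np.float64(263.38754952282784), np.float64(138.51189795275945))
```

View pics/w1.png

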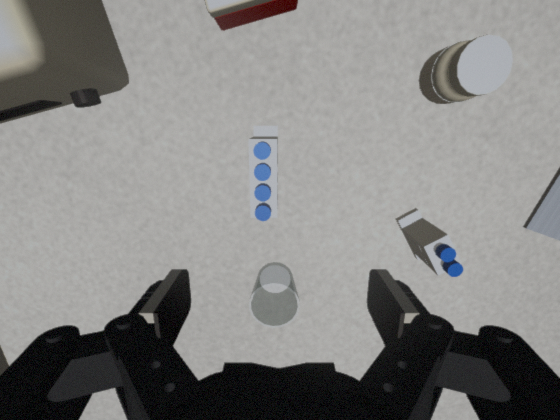

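```bash
python3 - <<'E'
from h import *
s=load('w1')
p=np.array([ray(s,u,v,.088) for u,v in[(262,150),(262,171),(262.5,192),(263,212)]]);print(p,p.mean(0))
print('toe far',[ray(s,u,v,.009) for u,v in[(253,127),(277,127)]], 'top edge corners',[ray(s,u,v,.07) for u,v in[(250,139),(278,139),(250,219),(274,219)]])
t=load('top0'); print('beaker',ray(t,174*.7,382*.7,0.05))
E
```

```text
[[0.60362787 0.32581947 0.088     ]
 [0.5844119  0.32789795 0.088     ]
 [0.56436    0.32958484 0.088     ]
 [0.54447706 0.33123415 0.088     ]] [0.57421921 0.3286341  0.088     ]
toe far [array([0.62447728, 0.33813245, 0.009     ]), array([0.62194541, 0.31062369, 0.009     ])] top edge corners [array([0.61373291, 0.33736328, 0.07      ]), array([0.61124668, 0.31035226, 0.07      ]), array([0.53306018, 0.347032  , 0.07      ]), array([0.53075621, 0.3220128 , 0.07      ])]
beaker [0.42558094 0.32986955 0.05      ]
```

```bash
python3 -m inch '[{"tx":0,"ty":0,"tz":0,"turn":0,"grip":0},{"tx":0,"ty":0,"tz":0,"turn":0,"grip":0}]'
```

```text
clock: 2.55
position: [0.5514, 0.3097, 0.3036]
ee_rot: [3.141, 0.001, -0.095]
contact_force: [0.3, 0.1, 0.3]
gripper_width: 0.0856
```

```bash
python3 -m inch '[{"tx":2.3,"ty":1.9,"tz":-3,"turn":0,"grip":0},{"tx":2.3,"ty":1.9,"tz":-6,"turn":0,"grip":0},{"tx":2.3,"ty":1.9,"tz":-10,"turn":0,"grip":0},{"tx":2.3,"ty":1.9,"tz":-14,"turn":0,"grip":0},{"tx":2.3,"ty":1.9,"tz":-17,"turn":0,"grip":0},{"tx":2.3,"ty":1.9,"tz":-19,"turn":0,"grip":0},{"tx":2.3,"ty":1.9,"tz":-20.2,"turn":0,"grip":0},{"tx":2.3,"ty":1.9,"tz":-20.2,"turn":0,"grip":0},{"tx":2.3,"ty":1.9,"tz":-20.2,"turn":0,"grip":0}]'
```

```text
clock: 3.45
position: [0.5751, 0.3291, 0.1029]
ee_rot: [-3.141, -0.001, -0.095]
contact_force: [-0.8, 0.2, -0.2]
gripper_width: 0.0857
```

```bash
python3 -m inch '[{"tx":0,"ty":0,"tz":0,"turn":0,"grip":1},{"tx":0,"ty":0,"tz":0,"turn":0,"grip":1},{"tx":0,"ty":0,"tz":0,"turn":0,"grip":1},{"tx":0,"ty":0,"tz":0,"turn":0,"grip":1},{"tx":0,"ty":0,"tz":0,"turn":0,"grip":1},{"tx":0,"ty":0,"tz":0,"turn":0,"grip":1},{"tx":0,"ty":0,"tz":0,"turn":0,"grip":1},{"tx":0,"ty":0,"tz":0,"turn":0,"grip":1},{"tx":0,"ty":0,"tz":0,"turn":0,"grip":1},{"tx":0,"ty":0,"tz":0,"turn":0,"grip":1}]'
```

```text
clock: 4.45
position: [0.5747, 0.3295, 0.1022]
ee_rot: [-3.141, -0.0, -0.094]
contact_force: [-1.0, -0.6, 7.0]
gripper_width: 0.0278
```

```bash
python3 -m inch '[{"tx":0,"ty":0,"tz":3,"turn":0,"grip":1},{"tx":0,"ty":0,"tz":7,"turn":0,"grip":1},{"tx":0,"ty":0,"tz":12,"turn":0,"grip":1},{"tx":-1,"ty":-4,"tz":13,"turn":-3,"grip":1},{"tx":-2,"ty":-8,"tz":13,"turn":-6,"grip":1},{"tx":-3,"ty":-12,"tz":13,"turn":-9,"grip":1},{"tx":-4,"ty":-16,"tz":13,"turn":-12,"grip":1},{"tx":-5,"ty":-20,"tz":13,"turn":-15,"grip":1},{"tx":-6,"ty":-24,"tz":13,"turn":-18,"grip":1},{"tx":-7,"ty":-28,"tz":13,"turn":-19.1,"grip":1},{"tx":-7.5,"ty":-32,"tz":13,"turn":-19.1,"grip":1},{"tx":-7.5,"ty":-36,"tz":13,"turn":-19.1,"grip":1},{"tx":-7.5,"ty":-39.4,"tz":13,"turn":-19.1,"grip":1},{"tx":-7.5,"ty":-39.4,"tz":13,"turn":-19.1,"grip":1},{"tx":-7.5,"ty":-39.4,"tz":13,"turn":-19.1,"grip":1},{"tx":-7.5,"ty":-39.4,"tz":13,"turn":-19.1,"grip":1}]'
python3 - <<'E'
from h import *
s=snap('wrist','w2'); print(manip.observe()['position'],manip.observe()['ee_rot'],manip.observe()['contact_force'])
cv2.imwrite('pics/w2b.png',cv2.resize(s['color'][:300],(800,429)))
E
```

```text
clock: 6.05
position: [0.4995, -0.0639, 0.2318]
ee_rot: [-3.141, 0.0, -0.427]
contact_force: [0.1, 0.2, -1.6]
gripper_width: 0.0274
[ 0.49952128 -0.06363065  0.23181216] [-3.14148370e+00  3.86383439e-04 -4.26706868e-01] [ 0.04307353  0.1602918  -1.78115645]
```

View pics/w2b.png

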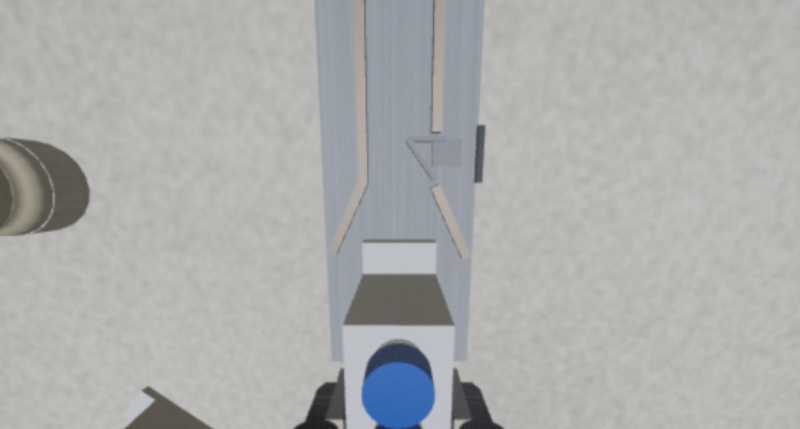

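```bash
python3 - <<'E'
from h import *
s=load('w2'); k=.7
q=lambda u,v,z: ray(s,u*k,v*k,z)[:2]
for z,l in((.016,[(367,3),(366,180),(433,3),(432,130)]),(.006,[(315,3),(332,360),(484,3),(467,360)])):
    P=[q(u,v,z) for u,v in l]; print(np.round(P,4))
    for a,b in((0,1),(2,3)): d=P[a]-P[b]; print('yaw',np.degrees(np.arctan2(d[1],d[0])))
m=(q(332,360,.006)+q(467,360,.006))/2; print('end mid',m)
for y in (-23.5,-24,-24.5):
    c,n=np.cos(np.radians(y)),np.sin(np.radians(y)); M=np.array([[c,n],[-n,c]])
    print(y,'y of floor pts, walls, tcp rel end',*[ (M@(q(u,v,z)-m)).round(4) for u,v,z in[(315,3,.006),(484,3,.006),(367,3,.016),(433,3,.016),(366,180,.016),(410,138,.016)]],M@(np.array([.4995,-.0636])-m))
E
```

```text
[[ 0.6597 -0.1172]
 [ 0.5734 -0.0749]
 [ 0.6442 -0.1512]
 [ 0.5831 -0.1244]]
yaw -26.057059264979948
yaw -23.65982289637167
[[ 0.6756 -0.0902]
 [ 0.4692  0.0039]
 [ 0.6346 -0.1804]
 [ 0.4278 -0.0869]]
yaw -24.514346366510132
yaw -24.34052280307057
end mid [ 0.44852538 -0.04148802]
-23.5 y of floor pts, walls, tcp rel end [0.2277 0.0459] [ 0.226  -0.0532] [0.2239 0.0148] [ 0.2232 -0.0225] [0.1279 0.0191] [ 0.1521 -0.0089] [5.55639200e-02 4.80691588e-05]
-24 y of floor pts, walls, tcp rel end [0.2273 0.0478] [ 0.2265 -0.0512] [0.2237 0.0168] [ 0.2234 -0.0206] [0.1277 0.0202] [ 0.1522 -0.0075] [0.05556138 0.00053295]
-24.5 y of floor pts, walls, tcp rel end [0.2269 0.0498] [ 0.2269 -0.0493] [0.2236 0.0187] [ 0.2236 -0.0186] [0.1275 0.0213] [ 0.1522 -0.0062] [0.05555462 0.00101779]
```

```bash
python3 -m inch '[{"tx":0,"ty":-0.1,"tz":-4,"turn":0,"grip":1},{"tx":0,"ty":-0.1,"tz":-8,"turn":0,"grip":1},{"tx":0,"ty":-0.1,"tz":-10.5,"turn":0,"grip":1},{"tx":0,"ty":-0.1,"tz":-11.6,"turn":0,"grip":1},{"tx":0,"ty":-0.1,"tz":-12,"turn":0,"grip":1},{"tx":0,"ty":-0.1,"tz":-12.2,"turn":0,"grip":1},{"tx":0,"ty":-0.1,"tz":-12.2,"turn":0,"grip":1},{"tx":0,"ty":-0.1,"tz":-12.2,"turn":0,"grip":1}]'
```

```text
clock: 6.9
position: [0.5001, -0.0656, 0.1108]
ee_rot: [-3.141, -0.002, -0.428]
contact_force: [0.3, 0.0, -2.0]
gripper_width: 0.0275
```

```bash
python3 -m inch '[{"tx":0,"ty":0,"tz":-0.1,"turn":0,"grip":1},{"tx":0,"ty":0,"tz":-0.2,"turn":0,"grip":1},{"tx":0,"ty":0,"tz":-0.3,"turn":0,"grip":1},{"tx":0,"ty":0,"tz":-0.3,"turn":0,"grip":1}]'
```

```text
clock: 7.3
position: [0.4998, -0.0657, 0.1081]
ee_rot: [-3.141, -0.001, -0.428]
contact_force: [-6.5, -0.4, 29.7]
gripper_width: 0.0275
```

```bash
python3 - <<'E'
from h import *
o=manip.observe(); print(o['position'],o['contact_force'])
s=snap('side','s2'); c=s['color']; cv2.imwrite('pics/s2b.png',cv2.resize(c[90:240,230:400],None,fx=4,fy=4,interpolation=2))
E
```

```text
[ 0.49981336 -0.0656592   0.10812695] [-6.47481218 -0.44437304 29.69385491]
```

View pics/s2b.png

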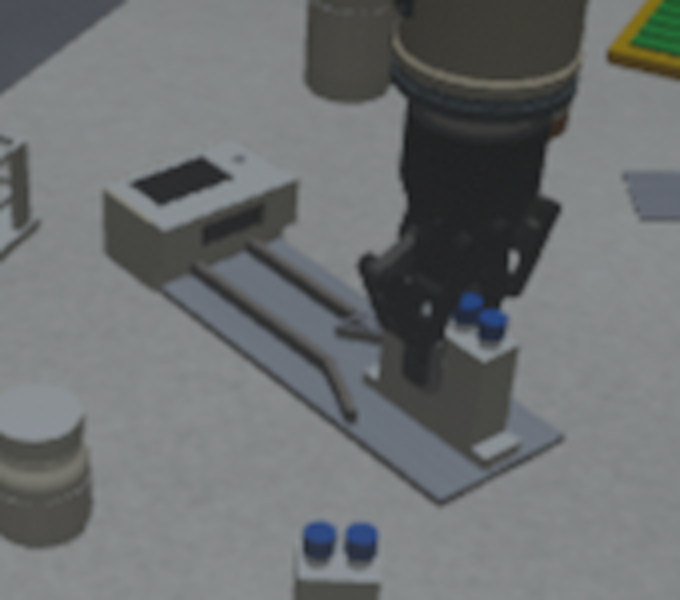

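The crop shows the rack upright on the lane floor, in the mouth and in line with the lane. The front toe is just short of the catch at crop (350,330), and the short rack at (340,560) is untouched. I'll ease the down-force and slide.

```bash
python3 -m inch '[{"tx":0,"ty":0,"tz":0.1,"turn":0,"grip":1},{"tx":0.91,"ty":-0.41,"tz":0.1,"turn":0,"grip":1},{"tx":1.82,"ty":-0.83,"tz":0.1,"turn":0,"grip":1},{"tx":2.73,"ty":-1.24,"tz":0.1,"turn":0,"grip":1},{"tx":3.64,"ty":-1.66,"tz":0.1,"turn":0,"grip":1},{"tx":4.55,"ty":-2.07,"tz":0.1,"turn":0,"grip":1},{"tx":5.46,"ty":-2.49,"tz":0.1,"turn":0,"grip":1},{"tx":5.46,"ty":-2.49,"tz":0.1,"turn":0,"grip":1}]'
```

```text
clock: 8.15
position: [0.5542, -0.0902, 0.108]
ee_rot: [-3.141, 0.001, -0.428]
contact_force: [-1.2, 3.9, -0.8]
gripper_width: 0.0273
```

```bash
python3 -m inch '[{"tx":0.91,"ty":-0.41,"tz":0,"turn":0,"grip":1},{"tx":1.82,"ty":-0.83,"tz":0,"turn":0,"grip":1},{"tx":2.73,"ty":-1.24,"tz":0,"turn":0,"grip":1},{"tx":3.64,"ty":-1.66,"tz":0,"turn":0,"grip":1},{"tx":4.55,"ty":-2.07,"tz":0,"turn":0,"grip":1},{"tx":5.46,"ty":-2.49,"tz":0,"turn":0,"grip":1},{"tx":6.37,"ty":-2.9,"tz":0,"turn":0,"grip":1},{"tx":7,"ty":-3.19,"tz":0,"turn":0,"grip":1},{"tx":7,"ty":-3.19,"tz":0,"turn":0,"grip":1}]'
```

```text
clock: 9.05
position: [0.6252, -0.1226, 0.1077]
ee_rot: [-3.141, -0.001, -0.428]
contact_force: [3.3, 1.7, -1.5]
gripper_width: 0.0272
```

```bash
python3 -m inch '[{"tx":0.46,"ty":-0.21,"tz":0,"turn":0,"grip":1},{"tx":0.91,"ty":-0.41,"tz":0,"turn":0,"grip":1},{"tx":1.2,"ty":-0.55,"tz":0,"turn":0,"grip":1},{"tx":1.37,"ty":-0.62,"tz":0,"turn":0,"grip":1},{"tx":1.37,"ty":-0.62,"tz":0,"turn":0,"grip":1}]'
```

```text
clock: 9.55
position: [0.6386, -0.1288, 0.108]
ee_rot: [-3.141, -0.001, -0.428]
contact_force: [4.2, 1.1, -2.2]
gripper_width: 0.0271
```

```bash
python3 -m inch '[{"tx":0.09,"ty":-0.04,"tz":0,"turn":0,"grip":1},{"tx":0.18,"ty":-0.08,"tz":0,"turn":0,"grip":1},{"tx":0.18,"ty":-0.08,"tz":0,"turn":0,"grip":1}]'
```

```text
clock: 9.85
position: [0.6396, -0.1295, 0.1078]
ee_rot: [3.141, 0.0, -0.428]
contact_force: [0.6, 1.1, -1.0]
gripper_width: 0.0272
```

```bash
python3 -m inch '[{"tx":0.09,"ty":-0.04,"tz":0,"turn":0,"grip":1},{"tx":0.18,"ty":-0.08,"tz":0,"turn":0,"grip":1},{"tx":0.18,"ty":-0.08,"tz":0,"turn":0,"grip":1}]'; python3 - <<'E'
from h import *
a=snap('top','t3')['color'][85:280,285:430]; b=snap('side','s3')['color'][90:240,230:400]
cv2.imwrite('pics/m3.png',np.hstack([cv2.resize(a,(400,538)),cv2.resize(b,(400,353)) if 0 else cv2.copyMakeBorder(cv2.resize(b,(400,353),interpolation=2),0,185,0,0,0)]))
E
```

```text
clock: 10.15
position: [0.6416, -0.1302, 0.1079]
ee_rot: [3.142, -0.0, -0.428]
contact_force: [-0.2, 0.4, -1.3]
gripper_width: 0.0271
```

View pics/m3.png

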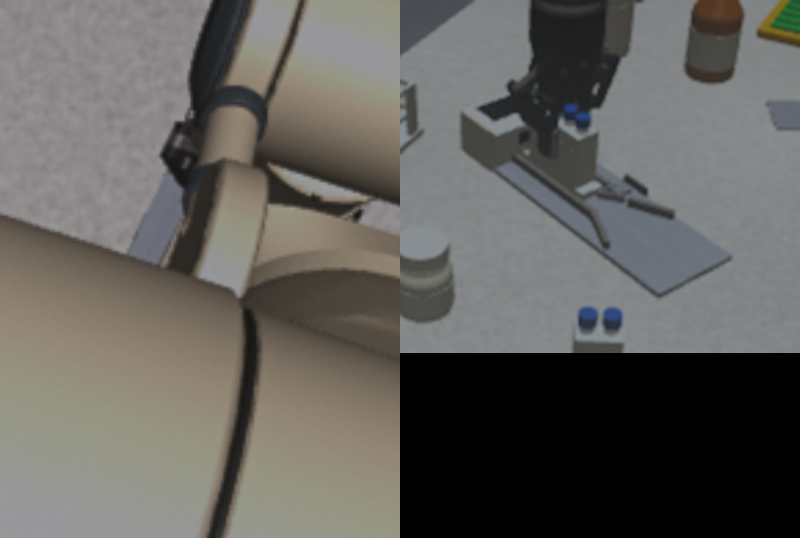

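The side view shows the rack against the head, upright, with the rear toe at about (590,187) next to the catch at (625,188). There is no stop force yet, so I'll press on a little.

```bash
python3 -m inch '[{"tx":0.09,"ty":-0.04,"tz":0,"turn":0,"grip":1},{"tx":0.18,"ty":-0.08,"tz":0,"turn":0,"grip":1},{"tx":0.27,"ty":-0.12,"tz":0,"turn":0,"grip":1},{"tx":0.27,"ty":-0.12,"tz":0,"turn":0,"grip":1}]'
```

```text
clock: 10.65
position: [0.6434, -0.131, 0.1077]
ee_rot: [3.141, 0.002, -0.428]
contact_force: [-6.0, 2.7, 2.8]
gripper_width: 0.0273
```

```bash
python3 -m inch '[{"tx":-0.09,"ty":0.04,"tz":0,"turn":0,"grip":1},{"tx":-0.09,"ty":0.04,"tz":0,"turn":0,"grip":0.35},{"tx":-0.09,"ty":0.04,"tz":0,"turn":0,"grip":0.35},{"tx":-0.09,"ty":0.04,"tz":0,"turn":0,"grip":0.35},{"tx":-0.09,"ty":0.04,"tz":0,"turn":0,"grip":0.35},{"tx":-0.09,"ty":0.04,"tz":0,"turn":0,"grip":0.35},{"tx":-0.09,"ty":0.04,"tz":0,"turn":0,"grip":0.35}]'
```

```text
clock: 11.35
position: [0.6434, -0.1309, 0.1079]
ee_rot: [-3.142, -0.0, -0.428]
contact_force: [0.4, -0.1, -0.1]
gripper_width: 0.0558
```

Now I'll lift straight up, then back off for a clear wrist view.

```bash
python3 -m inch '[{"tx":0,"ty":0,"tz":2,"turn":0,"grip":0.35},{"tx":0,"ty":0,"tz":5,"turn":0,"grip":0.35},{"tx":0,"ty":0,"tz":9,"turn":0,"grip":0.35},{"tx":0,"ty":0,"tz":13,"turn":0,"grip":0.35},{"tx":-4,"ty":1.8,"tz":17,"turn":0,"grip":0.35},{"tx":-8,"ty":3.6,"tz":20,"turn":0,"grip":0.35},{"tx":-12,"ty":5.4,"tz":20,"turn":0,"grip":0.35},{"tx":-14,"ty":6.4,"tz":20,"turn":0,"grip":0.35},{"tx":-14,"ty":6.4,"tz":20,"turn":0,"grip":0.35}]'
python3 - <<'E'
from h import *
s=snap('wrist','w4'); b=snap('side','s4')['color']
cv2.imwrite('pics/m4.png',np.hstack([cv2.resize(s['color'][:300,150:410],(400,461),interpolation=2),cv2.resize(b[80:276,230:400],(400,461),interpolation=2)]))
E
```

```text
clock: 12.25
position: [0.5003, -0.0655, 0.3086]
ee_rot: [3.142, 0.001, -0.427]
contact_force: [0.8, 0.7, -0.7]
gripper_width: 0.0553
```

View pics/m4.png

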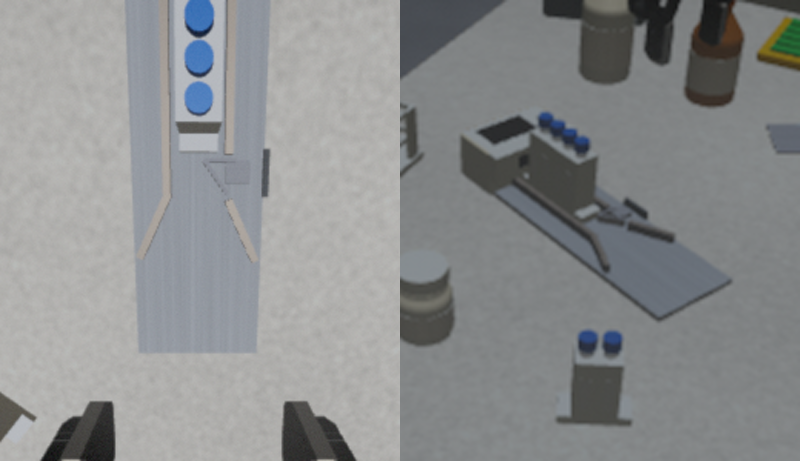

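The wrist crop shows the rack straight in the lane, rear toe end at (198,151). The catch is fully out behind it, tip at (205,161). I'll check the numbers, then hand in.

```bash
python3 - <<'E'
from h import *
s=load('w4'); k=.65; c,n=np.cos(np.radians(-24.5)),np.sin(np.radians(-24.5)); M=np.array([[c,n],[-n,c]]); o=np.array([.6396,-.1286])
for nm,u,v,z in[('toe end (-52,0 home)',198.5,151,.015),('catch tip (-55,-4)',205,161,.022),('catch back',235,160,.016),('last cap (-30)',199,98,.094),('floor end(-210,0)',197,352,.006)]:
    print(nm,(M@(ray(s,150+u*k,v*k*300/461/.65,z)[:2]-o)*1000).round(1))
t=snap('top','t4'); a=load('s4')['color'][200:290,285:345].astype(int); b=load('side0')['color'][200:290,285:345]; print('short diff',abs(a-b).mean())
manip.sign_off()
E
```

```text
toe end (-52,0 home) [-51.9  -0.5]
catch tip (-55,-4) [-59.1  -5.1]
catch back [-58.1 -27.1]
last cap (-30) [-30.5  -0.5]
floor end(-210,0) [-210.     0.6]
short diff 1.287037037037037
the job is handed in; nothing more can be done
```

The four-tube rack is loaded in the reader and the job is handed in at about 12.4 s. The hand-in gives no verdict, so the points below are my own last checks.

I gripped the rack, set it down in the lane mouth at about x -154 mm, slid it past the catch and pressed it against the stop. The stop pushed back with about 6 N. I then opened the gripper and backed away.

- **Position:** the rear toe end measured -51.9 mm (home is -52), the last cap -30.5 mm (home is -30), and the rack is 0.5 mm off the lane's centre line. It looks upright and in line.
- **Catch:** it is out behind the rack, with its tip at about y -5 mm against a nominal -4. Along the lane it read about -59 mm instead of -55, a few mm off nominal, which I put down to picking pixels by hand.
- **Stop position:** the stop force came about 4 mm further along than my first lane estimate, while the camera shows the rack within 1 mm of home. I did not resolve this gap, but both readings are within the home limits.
- **Catch being pushed aside:** I did not watch this in a picture. I only felt small sideways forces of about 4 N as the rack passed.
- **Two-tube rack:** it did not move; its picture is nearly identical to the one from the start.
- **Robot:** nothing was touching the gripper at the end.

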